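# Find the slide's hidden notch and clamp it

### The arm

A 7-joint arm with a two-finger parallel gripper is mounted at the origin on the work surface. World frame = base frame: x ahead of the robot, y to its left, z up, the work surface at z = 0. Lengths are in m, angles in degrees, forces in N, time in s.
With the tool pointing down it reaches from about 0.4 to 0.875 m from the base axis. Payload 6.5 kg.
Tool frame: the origin (TCP) lies where the fingers leave the gripper's body, on its centre line; the fingertips stand 73 mm ahead of it and the grasp point (between the pads) lies manip.tcp_to_grasp ahead of it (manip.tcp_to_grasp is the distance from the TCP to the grasp point, in m); z points along the fingers, y is the line along which they close (so a half turn about z gives the same grasp; the last joint's range is limited). The gripper opens to 85 mm and grips with 20 to 120 N. Pads are 22 mm wide; open, the fingers measure 114 mm over their backs; the gripper's body (76 mm by 85 mm) begins 54 mm behind the grasp point. The pads swing forward as they close: fully open they stand 13 mm farther back than shut.
Start: joints at [-68.652, 30.733, -0.252, 88.115, 0.149, 61.152, -4.079], TCP at [0.276, 0.588, 0.304] pointing down, gripper open.
Joint ranges: [-154.64, 154.64], [-21.42, 123.67], [-72.66, 72.17], [13.99, 137.28], [-74.86, 254.86], [10.95, 109.41], [-158.01, 158.01]. Speed limits (degrees/s): [136.94, 136.94, 180, 180, 180, 180, 180].

### API

Orientations are given as a 3x3 rotation matrix whose columns are the frame's x, y, z axes.
In Python, from rig import telemetry, read_camera, manip gives the robot as it stands.
- The arm moves only by the tool arm_command, never from a script. Its argument "commands" is one flat list of numbers, 7 for each row, row after row: the turn, a rotation vector about the tool's x, y, z in degrees, then the shift along the tool's x, y, z in mm, then the closure, from 0 (fully open) to 1 (shut). In form: [ax, ay, az, x, y, z, fingers, ax, ay, az, x, y, z, fingers, ...]. A call has 1 to 8 rows; each row shifts and turns the commanded pose from where the row before left it, along the tool's axes as they then stand; what a row does not reach is not made up. A row lasts 1/12 s, in which the tool goes at most 41.7 mm and 7.16 degrees, less where a joint would pass 70% of its speed; a pose out of reach is approached as far as the arm can. A call with a gripper value outside its range is refused whole. The fingers move at their own pace and stop on an object; "newtons" is the grip in N (left out, the last holds). Time passes only in rows, so rows that do not move let the fingers close. It gives the time, the measured TCP pose, the force, the opening and the grip force at its end, in the units of the state.
- telemetry.get_state(): the state, without advancing time (a new reading comes with each control period).
- read_camera(name): name is "scene" or "top"; returns a dict with "img" (400x640x3 uint8, red, green, blue), "vfov" (degrees; the focal length in pixels is half the picture's height over the tangent of half this angle, whatever the lens; pixels are square), "cx", "cy" (the principal point, pixels), "view" (4x4, takes a point from world to camera coordinates). Camera axes: x right, y down, z forward; pixel columns grow to the right and rows downward; lengths in m; the calibration is good to about 2 mm. A picture is of the moment at which its call begins. There is no depth.
- manip.close_job(): hands the job in; it is judged then, once.
The state is a dict: "time": time; "joints": joint angles; "qvel": joint speeds; "joint_torque": joint torques, N m; "eef_pos": TCP position; "orientation": TCP orientation; "force": force on the tool from outside, world axes, zero at the start; "wrist_torque": the same for the moment, N m; "width": finger opening in m; "grip_force": force on a finger pad.
Only numpy, scipy, OpenCV 4.12 (cv2) and the standard library are available. Lean on these libraries where they do the work, as an engineer would, in place of code of your own. Each camera call takes 0.05 s, during which the arm holds its last target. There are 200 camera calls.

### The job

On the die-polishing bench, push the loose slide along its covered guide by its upright post, gently and without ramming it, feeling for the hidden notch until the slide drops fully into it; the notch may lie to either side, and the plain ends of the guide also stop the slide but do not count. Only when it lies down in the notch, throw the clamp lever all the way over, then let go and leave the other things on the bench where they are.

Things in the scene. Friction and masses are not known exactly. Their poses are not given: they have to be found in the camera images.
- guide: Fixed covered steel guide, 90 (x) x 380 (y) x 55 high, long axis y. Origin: centre of underside, z up. Slot 22 wide along y between two covers (top at 55). Runway below level but for one unseen notch 8 deep: slide drops with its origin at y 70 to 90 or -90 to -70. Slide meets end blocks (55 high, y 155 to 190 either way) at y = +-105. At y 190 to 260 a foot 30 high.
- slide: Loose oiled slide, 0.3 to 0.65 kg: block 59 (x) x 100 (y) x 26 high under the covers, upright post 16 in diameter through the slot. Origin: centre of block underside; post top 95 above it along z. On the runway the origin is 22 above the guide origin, in the notch 14. Falls in by its own weight (not if gripped or rushed), then has 4 play either way. Cannot be lifted out.
- clamp (a joint): Clamp lever on the guide's foot: 0 = leaning to the guide's -x side (open), 1.0 rad = leaning to its +x side (clamped, its end stop). It stays where it is left.
- clamp_tip (a point): Tip of the clamp lever, about 80 above its pivot, which lies over the middle of the foot (guide x = 0, y = 225). The tip moves along guide x as the lever swings.
- stone: grey polishing stone stick, 16 x 100 x 13, lying flat beside the guide; bystander. Origin: centre of the underside
- bob: grey felt polishing bob on a short shank, 32 across, 45 tall, standing; bystander. Origin: centre of the underside
- nut: round steel spacer, 24 across, 10 tall, lying on top of the guide's end block at guide y = -173; bystander. Origin: centre of the underside
- insert: polished metal die insert plate, 80 x 120 x 14, lying beyond the guide; bystander. Origin: centre of the underside
- brush: small brush lying beyond the guide; bystander
- oil: clear bottle with a red cap, 56 across, 150 tall; bystander. Origin: centre of the underside
- wrench: steel wrench lying on the bench; bystander
Not all that is in view belongs to the job. Leave any red or turquoise look-alike of the slide alone.

How it is judged (in metres and radians):
On the way, in this order (a step that is already met when the one before it is completed fails the run):
1. the slide has dropped into the notch, with the clamp lever still open (z of slide in the frame of guide below 0.0162 m and angle between slide's own z axis and vertical below 0.05 rad and value of joint clamp below 0.35 rad), for 0.2 s.
2. the clamp lever is thrown over with the slide in the notch (z of slide in the frame of guide below 0.0162 m and angle between slide's own z axis and vertical below 0.05 rad and value of joint clamp above 0.88 rad), for 0.2 s.
At the end, for the whole second after the job is handed in: The slide lies level in the notch (origin less than 16.2 mm above the guide's origin, tilt under 0.05 rad) and at rest, and the clamp lever is past 0.88 rad (all of step 2 and linear speed of slide below 0.02 m/s); the robot touches nothing.
It fails at once if the slide is rammed: more than 40 N between robot and slide (contact force between any of the arm, the fingers and slide above 40 N).
It fails at once if a bystander is moved more than 30 mm (distance of any of stone, bob, nut, insert, brush, oil, wrench from where it was at the start of the episode above 0.03 m).
It also fails if it takes over 54 s, if anything falls off the work surface, if the arm or the gripper's body presses on something with over 40 N, if the wrist force passes 120 N, or if a joint passes its speed limit or range.

## Working session

There is one attempt and no reset: what is moved stays moved. The work goes in short steps, Python scripts to look and compute and a tool call to move; the robot and the scene stay as the last step left them, time stands still between calls to the robot, and variables do not carry over. Pictures are saved under pics/ and viewed, at most 10 in all, crops included, and the job is handed in when it is done.

Besides the shell and the picture viewer there is one more tool, called after "Request:" by a JSON object that holds its "op" and its "data", one argument or row to a line. arm_command: Moves the arm, as the interface text tells. Its arguments: {"type":"object","properties":{"commands":{"type":"array","items":{"type":"number"}},"newtons":{"type":"number"}},"required":["commands"]}

```bash
mkdir -p pics
cat > h.py <<'E'
import numpy as np, cv2
from rig import telemetry, read_camera, manip
def K(c): f=c["img"].shape[0]/2/np.tan(np.radians(c["vfov"])/2); return f
def ray(c,u,v):
    f=K(c); V=np.array(c["view"]); R=V[:3,:3]; o=-R.T@V[:3,3]
    d=R.T@np.array([(u-c["cx"])/f,(v-c["cy"])/f,1]); return o,d
def onz(c,u,v,z): o,d=ray(c,u,v); return o+d*(z-o[2])/d[2]
def proj(c,p): V=np.array(c["view"]); q=V[:3,:3]@np.array(p)+V[:3,3]; f=K(c); return f*q[0]/q[2]+c["cx"],f*q[1]/q[2]+c["cy"]
E
python3 - <<'E'
from h import *
for n in("scene","top"):
    c=read_camera(n); cv2.imwrite(f"pics/{n}0.png",c["img"][:,:,::-1]); 
    o,d=ray(c,320,200); print(n,c["vfov"],c["cx"],c["cy"],o,d)
print(telemetry.get_state(), manip.tcp_to_grasp)
E
```

```text
scene 52.3151522653448 318.1754966269196 196.81028791800884 [ 0.83290398 -0.44789686  0.94827849] [-0.32005714  0.43487747 -0.84174013]
top 54.1082570680105 321.460393719785 199.79432542569293 [ 0.46243523 -0.01212064  1.27671339] [ 4.61131199e-02 -3.75214971e-04 -9.98943253e-01]
{'time': 0.1, 'joints': array([-68.65239202,  30.77492294,  -0.25406274,  88.16481839,
         0.15106578,  61.15110753,  -4.07897907]), 'qvel': array([-0.04450304, -0.11500602,  0.05250701, -0.15125944, -0.08069581,
        0.047161  , -0.00565702]), 'joint_torque': array([ 3.74115596e-03, -5.84571183e+01,  1.05257638e+00, -2.59777486e+01,
        1.26635417e-02,  4.64425975e-03, -3.28858937e-05]), 'eef_pos': array([0.2759699 , 0.58800927, 0.30308216]), 'orientation': array([[-9.05308034e-01,  4.24755318e-01, -5.31668629e-04],
       [ 4.24755624e-01,  9.05306824e-01, -1.48821715e-03],
       [-1.50804911e-04, -1.57312418e-03, -9.99998751e-01]]), 'force': array([ 0.27900701, -0.00964619, -0.75442664]), 'wrist_torque': array([-0.0441063 ,  0.06232306,  0.0391943 ]), 'grip_force': 0.0, 'width': 0.0854868226953865} 0.0539
```

View pics/scene0.png

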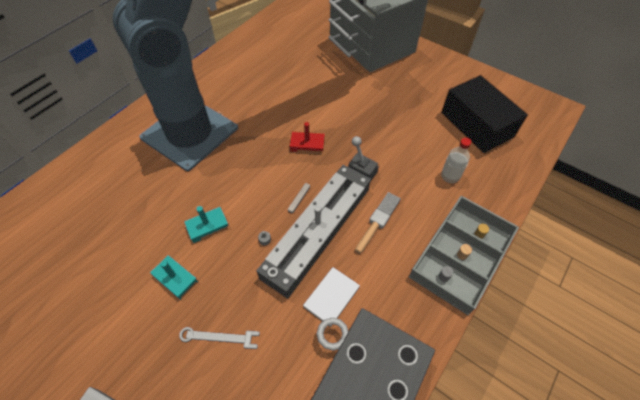

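View pics/top0.png

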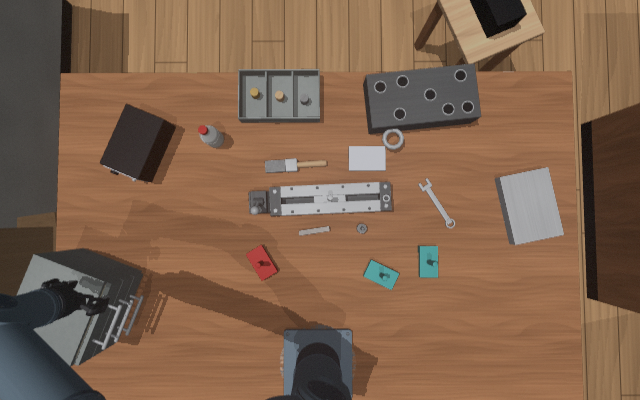

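The scene picture shows the grey guide from (275,275) to (370,165), its post at (318,213) and the lever at (358,148). In the top picture the guide runs from (258,202) at the foot to (392,197), with the post near (330,197).

Possible slides in the top picture are the grey post in the guide (330,197), the red one (262,262), and the turquoise ones (381,273) and (429,261). By the description I choose the grey one in the guide, and will check it in a close crop.

Run:
```python
from h import *
t=read_camera("top"); s=read_camera("scene")
a=cv2.resize(t["img"][170:245,240:400],None,fx=5,fy=5,interpolation=cv2.INTER_CUBIC)[:,:,::-1]
b=cv2.resize(s["img"][130:300,250:390],None,fx=3.5,fy=3.5,interpolation=cv2.INTER_CUBIC)[:,:,::-1]
cv2.imwrite("pics/a.png",a); cv2.imwrite("pics/b.png",b)
# guide: low saturation region
hsv=cv2.cvtColor(t["img"],cv2.COLOR_RGB2HSV); m=((hsv[:,:,1]<60)).astype(np.uint8); 
roi=np.zeros_like(m); roi[176:222,240:400]=1; m*=roi
n,l,st,ce=cv2.connectedComponentsWithStats(m); i=1+np.argmax(st[1:,4]); print(st[i],ce[i])
lm=((l==i)&(t["img"].min(2)>130)).astype(np.uint8)
pts=np.argwhere(l==i)[:,::-1].astype(np.float32); r=cv2.minAreaRect(pts); print(r); 
for p in cv2.boxPoints(r): print(p, onz(t,*p,0.055), onz(t,*p,0.0))
r=cv2.minAreaRect(np.argwhere(lm)[:,::-1].astype(np.float32)); print("covers",r)
for p in cv2.boxPoints(r): print(p, onz(t,*p,0.055))
```

```text
[ 249  182  143   34 4048] [321.875      198.77667984]
((319.5408935546875, 198.78468322753906), (29.745250701904297, 142.1261749267578), 87.4266357421875)
[247.88171 187.11769] [0.56028149 0.21262561 0.055     ] [0.5646864  0.22274341 0.        ]
[389.86456 180.73643] [ 0.57812768 -0.23172534  0.055     ] [ 0.58333601 -0.24161167  0.        ]
[391.20007 210.45168] [ 0.48504814 -0.23464991  0.055     ] [ 0.48606614 -0.2446679   0.        ]
[249.21722 216.83293] [0.46746566 0.20814325 0.055     ] [0.46769212 0.21805925 0.        ]
covers ((319.7408142089844, 198.6670684814453), (28.971399307250977, 138.5299072265625), 87.45519256591797)
[249.901   187.27106] [0.55976971 0.20631702 0.055     ]
[388.29425 181.12024] [ 0.57694554 -0.22678732  0.055     ]
[389.58063 210.06308] [ 0.48628698 -0.22960789  0.055     ]
[251.18738 216.2139 ] [0.46936005 0.20201728 0.055     ]
```

View pics/a.png

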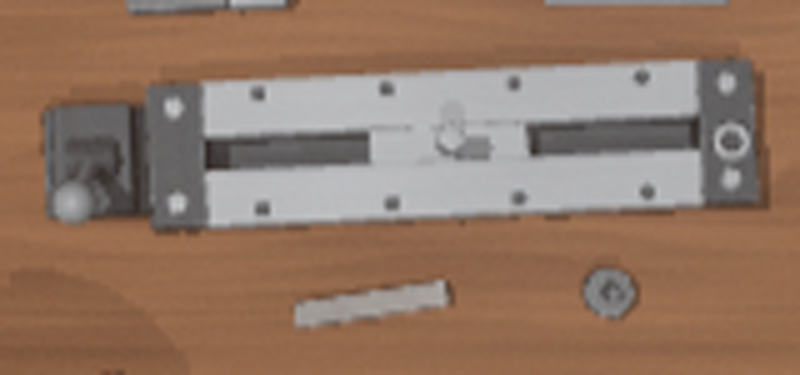

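View pics/b.png

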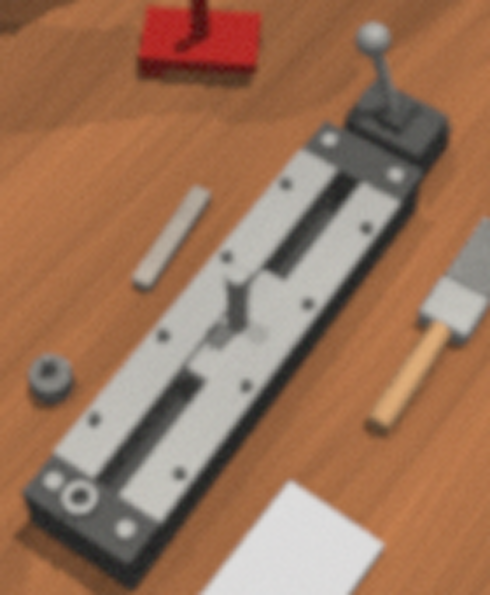

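The crops show the grey slide in the slot, with its block from (370,140) to (527,140) and post foot near (448,142), about mid-guide. The lever ball is at (72,200), on the −x (robot) side, so the clamp is open. A nut-like ring sits on the end block at (731,142), and the stone lies at (372,303).

```bash
cat >> h.py <<'E'
def tri(c1,p1,c2,p2):
    o1,d1=ray(c1,*p1);o2,d2=ray(c2,*p2)
    s=np.linalg.lstsq(np.c_[d1,-d2],o2-o1,rcond=None)[0]; a=o1+s[0]*d1;b=o2+s[1]*d2
    return (a+b)/2,np.linalg.norm(a-b)
E
python3 - <<'E'
from h import *
t=read_camera("top"); s=read_camera("scene")
T=lambda x,y:(240+(x+.5)/5-.5,170+(y+.5)/5-.5); S=lambda x,y:(250+(x+.5)/3.5-.5,130+(y+.5)/3.5-.5)
P=[onz(t,*T(*p),0.055) for p in [(148,85),(155,229),(750,59),(757,206)]]
c=np.mean(P,0); u=(P[0]+P[1]-P[2]-P[3])/2; print(np.round(P,4),c,"len",np.linalg.norm(u),"wid",np.linalg.norm(P[0]-P[1]),np.linalg.norm(P[2]-P[3]))
yaw=np.degrees(np.arctan2(-u[0],u[1])); print("yaw",yaw)
# holes / cover screws and scene corner cross-check
print("slide ends",[onz(t,*T(*p),0.048) for p in[(370,145),(527,140)]])
print("post top",tri(t,T(452,108),s,S(237,283)))
print("ball",tri(t,T(72,200),s,S(373,39)))
print("scene corners",[onz(s,*S(*p),0.055) for p in[(326,124),(424,176),(30,492),(135,560)]])
R=telemetry.get_state()["orientation"]; print(np.degrees(np.arctan2(R[1,1],R[0,1])))
E
```

```text
[[ 0.5616  0.146   0.055 ]
 [ 0.4716  0.1416  0.055 ]
 [ 0.576  -0.2309  0.055 ]
 [ 0.484  -0.234   0.055 ]] [ 0.52329103 -0.04431691  0.055     ] len 0.37648420014938677 wid 0.09010723662276074 0.09213561240724963
yaw 2.0441162990005477
slide ends [array([0.52365924, 0.00749919, 0.048     ]), array([ 0.52630711, -0.09118422,  0.048     ])]
post top (array([ 0.536857 , -0.0460187,  0.1250417]), np.float64(0.011936647955009065))
ball (array([0.48821966, 0.18068753, 0.13008904]), np.float64(1.693417539835958e-05))
scene corners [array([0.47566085, 0.14310383, 0.055     ]), array([0.56488026, 0.14660155, 0.055     ]), array([ 0.49319486, -0.22989023,  0.055     ]), array([ 0.57946169, -0.22482129,  0.055     ])]
64.85946305637133
```

Guide: centre (0.524, −0.043), yaw about 2°, and its sizes check out (90 × 377 measured). The slide is at guide y≈0. I start by turning the tool to the guide axes and moving over.

Request:
{"op": "arm_command", "data": {
  "commands": [0,0,-6.8,0,0,0,0.65,0,0,-6.8,0,0,0,0.65,0,0,-6.8,0,0,0,0.65,0,0,-6.8,0,0,0,0.65,0,0,0,-11,-32,0,0.65,0,0,0,-11,-32,0,0.65,0,0,0,-11,-32,0,0.65,0,0,0,-11,-32,0,0.65]
}}

```text
time: 0.97
eef_pos: [0.3251, 0.4606, 0.3038]
orientation: [[-0.999, -0.036, 0.0], [-0.036, 0.999, -0.0], [-0.0, -0.0, -1.0]]
force: [1.3, -0.7, 0.2]
width: 0.0302
grip_force: 0.0
```

Request:
{"op": "arm_command", "data": {
  "commands": [0,0,0,-11,-32,0,0.65,0,0,0,-11,-32,0,0.65,0,0,0,-11,-32,0,0.65,0,0,0,-11,-32,0,0.65,0,0,0,-11,-32,0,0.65,0,0,0,-11,-32,0,0.65,0,0,0,-11,-32,0,0.65,0,0,0,-11,-32,0,0.65]
}}

```text
time: 1.63
eef_pos: [0.4222, 0.2078, 0.3041]
orientation: [[-0.999, -0.036, 0.0], [-0.036, 0.999, 0.0], [-0.0, 0.0, -1.0]]
force: [0.6, 0.1, -0.3]
width: 0.0297
grip_force: 0.0
```

Request:
{"op": "arm_command", "data": {
  "commands": [0,0,0,-11,-32,0,0.65,0,0,0,-11,-32,0,0.65,0,0,0,-11,-32,0,0.65,0,0,0,-11,-32,0,0.65,0,0,0,-11,-32,0,0.65,0,0,0,-11,-32,0,0.65,0,0,0,0,0,0,0.65,0,0,0,0,0,0,0.65]
}}

```text
time: 2.3
eef_pos: [0.4951, 0.0179, 0.304]
orientation: [[-1.0, -0.032, 0.0], [-0.032, 1.0, -0.001], [-0.0, -0.001, -1.0]]
force: [-0.6, 1.2, 0.3]
width: 0.0298
grip_force: 0.0
```

```bash
cat >> h.py <<'E'
G=np.array([0.524,-0.043]); yw=np.radians(2.04); gx=np.array([np.cos(yw),np.sin(yw)]); gy=np.array([-np.sin(yw),np.cos(yw)])
def g(p): d=np.array(p)[:2]-G; return np.round(1000*np.array([d@gx,d@gy,p[2]]),1)
def rep():
    s=telemetry.get_state(); R=s["orientation"]; print("t",s["time"],"g",g(s["eef_pos"]),"yaw",np.degrees(np.arctan2(R[1,1],R[0,1]))-90,"w",s["width"],"F",s["force"].round(1),"z",R[:,2].round(3))
E
python3 -c "
from h import *
rep()"
```

```text
t 2.3 g [-26.7  61.9 304. ] yaw 1.8104544921015133 w 0.029784062418142195 F [-0.6  1.2  0.3] z [ 0.    -0.001 -1.   ]
```

Request:
{"op": "arm_command", "data": {
  "commands": [0,0,0,-13,-30,0,0.65,0,0,0,-14,-31,0,0.65,0,0,0,0,0,40,0.65,0,0,0,0,0,40,0.65,0,0,0,0,0,0,0.65,0,0,0,0,0,0,0.65]
}}

```text
time: 2.8
eef_pos: [0.5225, -0.0386, 0.2228]
orientation: [[-0.999, -0.038, -0.005], [-0.038, 0.999, 0.001], [0.005, 0.001, -1.0]]
force: [-0.0, 0.5, 0.9]
width: 0.0299
grip_force: 0.0
```

Run:
```python
from h import *
rep()
s=read_camera("scene"); 
b=cv2.resize(s["img"][120:260,240:400],None,fx=4,fy=4,interpolation=cv2.INTER_CUBIC)[:,:,::-1]
cv2.imwrite("pics/c.png",b)
```

```text
t 2.8 g [ -1.3   4.4 222.8] yaw 2.1696500570380266 w 0.02986284094151065 F [-0.   0.5  0.9] z [-0.005  0.001 -1.   ]
```

View pics/c.png

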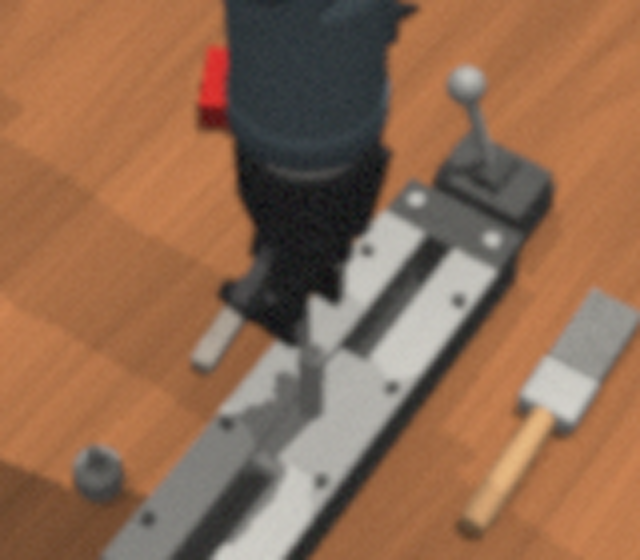

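The crop shows the gripper just above the post (post at (312,375), fingers at (320,300)), and the lever still leaning toward the robot at (467,85). I lower it over the post.

Request:
{"op": "arm_command", "data": {
  "commands": [0,0,0,-1,-3,10,0.65,0,0,0,0,0,15,0.65,0,0,0,0,0,10,0.65,0,0,0,0,0,5,0.65,0,0,0,0,0,0,0.65]
}}

```text
time: 3.27
eef_pos: [0.5248, -0.0428, 0.1836]
orientation: [[-0.999, -0.036, -0.001], [-0.036, 0.999, 0.0], [0.001, 0.0, -1.0]]
force: [-0.5, -0.7, 0.4]
width: 0.0295
grip_force: 0.0
```

Request:
{"op": "arm_command", "data": {
  "commands": [0,0,0,0,0,10,0.65,0,0,0,0,0,10,0.65,0,0,0,0,0,10,0.65,0,0,0,0,0,8,0.65,0,0,0,0,0,0,0.65,0,0,0,0,0,0,0.65]
}}

```text
time: 3.77
eef_pos: [0.5246, -0.0431, 0.1452]
orientation: [[-0.999, -0.036, -0.001], [-0.036, 0.999, -0.0], [0.001, 0.0, -1.0]]
force: [0.5, 0.3, -0.0]
width: 0.0301
grip_force: 0.0
```

```bash
python3 -c "
from h import *
rep()"
```

```text
t 3.7667 g [ 6.000e-01 -1.000e-01  1.452e+02] yaw 2.056019622425964 w 0.030070843061327006 F [ 0.5  0.3 -0. ] z [-0.001 -0.    -1.   ]
```

Request:
{"op": "arm_command", "data": {
  "commands": [0,0,0,0,1,0,0.65,0,0,0,0,2,0,0.65,0,0,0,0,2,0,0.65,0,0,0,0,2,0,0.65,0,0,0,0,2,0,0.65,0,0,0,0,2,0,0.65,0,0,0,0,3,0,0.65,0,0,0,0,3,0,0.65]
}}

```text
time: 4.43
eef_pos: [0.5245, -0.026, 0.146]
orientation: [[-0.999, -0.036, 0.0], [-0.036, 0.999, -0.0], [-0.0, -0.0, -1.0]]
force: [0.8, -1.3, 0.4]
width: 0.0299
grip_force: 0.5
```

Request:
{"op": "arm_command", "data": {
  "commands": [0,0,0,0,3,0,0.65,0,0,0,0,3,0,0.65,0,0,0,0,3,0,0.65,0,0,0,0,3,0,0.65,0,0,0,0,3,0,0.65,0,0,0,0,3,0,0.65,0,0,0,0,3,0,0.65,0,0,0,0,3,0,0.65]
}}

```text
time: 5.1
eef_pos: [0.5235, -0.0018, 0.1459]
orientation: [[-0.999, -0.036, -0.0], [-0.036, 0.999, -0.0], [0.0, -0.0, -1.0]]
force: [-0.3, -1.1, 0.9]
width: 0.0299
grip_force: 0.5
```

Request:
{"op": "arm_command", "data": {
  "commands": [0,0,0,0,3,0,0.65,0,0,0,0,3,0,0.65,0,0,0,0,3,0,0.65,0,0,0,0,3,0,0.65,0,0,0,0,3,0,0.65,0,0,0,0,2,0,0.65,0,0,0,0,2,0,0.65,0,0,0,0,2,0,0.65]
}}

```text
time: 5.77
eef_pos: [0.5228, 0.0191, 0.1459]
orientation: [[-0.999, -0.036, 0.0], [-0.036, 0.999, -0.0], [-0.0, -0.0, -1.0]]
force: [0.6, -0.4, -0.0]
width: 0.0299
grip_force: 0.5
```

```bash
cat >> h.py <<'E'
def look(name,z=0.117,save=True):
    s=read_camera("scene"); b=cv2.resize(s["img"][120:260,260:400],None,fx=4,fy=4,interpolation=cv2.INTER_CUBIC)[:,:,::-1]
    cv2.imwrite(f"pics/{name}.png",b)
E
python3 -c "
from h import *
rep();look('d')"
```

```text
t 5.7667 g [  1.   62.1 145.9] yaw 2.058738672193826 w 0.029878076074190883 F [ 0.6 -0.4 -0. ] z [ 0. -0. -1.]
```

View pics/d.png

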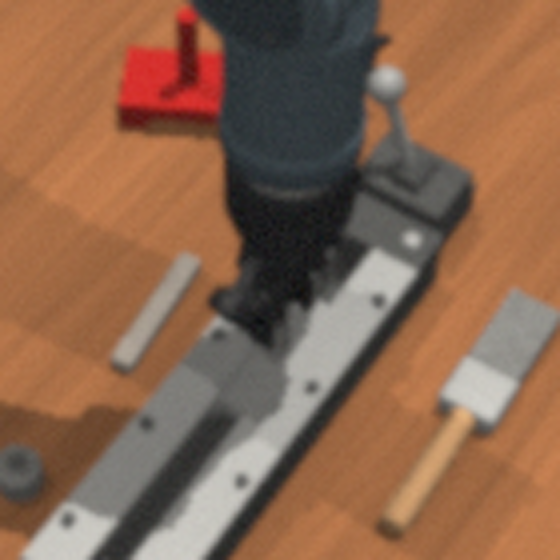

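The view shows the slide following the fingers, with its trailing end near (235,400) and the post between the fingers at (270,310). The slide is at guide y≈55, and from here I feel slowly.

Request:
{"op": "arm_command", "data": {
  "commands": [0,0,0,0,1.5,0,0.65,0,0,0,0,1.5,0,0.65,0,0,0,0,1.5,0,0.65,0,0,0,0,1.5,0,0.65,0,0,0,0,1.5,0,0.65,0,0,0,0,1.5,0,0.65]
}}

```text
time: 6.32
eef_pos: [0.5224, 0.028, 0.1459]
orientation: [[-0.999, -0.036, -0.0], [-0.036, 0.999, -0.0], [0.0, -0.0, -1.0]]
force: [-0.2, -0.8, -0.4]
width: 0.03
grip_force: 0.5
```

Request:
{"op": "arm_command", "data": {
  "commands": [0,0,0,0,1,0,0.65,0,0,0,0,1,0,0.65,0,0,0,0,1,0,0.65,0,0,0,0,1,0,0.65,0,0,0,0,1,0,0.65]
}}

```text
time: 6.73
eef_pos: [0.5222, 0.033, 0.1459]
orientation: [[-0.999, -0.036, -0.0], [-0.036, 0.999, -0.0], [0.0, -0.0, -1.0]]
force: [-0.0, -0.5, -0.3]
width: 0.0298
grip_force: 0.4
```

Request:
{"op": "arm_command", "data": {
  "commands": [0,0,0,0,1,0,0.65,0,0,0,0,1,0,0.65,0,0,0,0,1,0,0.65,0,0,0,0,1,0,0.65,0,0,0,0,1,0,0.65]
}}

```text
time: 7.15
eef_pos: [0.5221, 0.038, 0.1459]
orientation: [[-0.999, -0.036, 0.0], [-0.036, 0.999, -0.0], [-0.0, -0.0, -1.0]]
force: [0.7, -1.1, -0.6]
width: 0.03
grip_force: 0.4
```

Request:
{"op": "arm_command", "data": {
  "commands": [0,0,0,0,1,0,0.65,0,0,0,0,1,0,0.65,0,0,0,0,1,0,0.65,0,0,0,0,1,0,0.65,0,0,0,0,1,0,0.65]
}}

```text
time: 7.57
eef_pos: [0.5219, 0.0432, 0.1459]
orientation: [[-0.999, -0.036, 0.0], [-0.036, 0.999, 0.0], [-0.0, 0.0, -1.0]]
force: [0.6, 0.3, 0.5]
width: 0.0295
grip_force: 0.0
```

Request:
{"op": "arm_command", "data": {
  "commands": [0,0,0,0,0,0,0.65,0,0,0,0,0,0,0.65,0,0,0,0,1,0,0.65,0,0,0,0,1,0,0.65]
}}

```text
time: 7.9
eef_pos: [0.5219, 0.0447, 0.1459]
orientation: [[-0.999, -0.036, 0.0], [-0.036, 0.999, -0.0], [-0.0, -0.0, -1.0]]
force: [0.6, 0.0, 0.7]
width: 0.0296
grip_force: 0.5
```

Request:
{"op": "arm_command", "data": {
  "commands": [0,0,0,0,1,0,0.65,0,0,0,0,1,0,0.65,0,0,0,0,1,0,0.65]
}}

```text
time: 8.15
eef_pos: [0.5218, 0.0479, 0.1459]
orientation: [[-0.999, -0.036, 0.0], [-0.036, 0.999, -0.0], [-0.0, -0.0, -1.0]]
force: [0.2, -1.0, 0.4]
width: 0.0297
grip_force: 0.5
```

Request:
{"op": "arm_command", "data": {
  "commands": [0,0,0,0,1,0,0.65,0,0,0,0,1,0,0.65,0,0,0,0,1,0,0.65,0,0,0,0,1,0,0.65]
}}

```text
time: 8.48
eef_pos: [0.5218, 0.0506, 0.1461]
orientation: [[-0.999, -0.035, 0.0], [-0.035, 0.999, -0.002], [-0.0, -0.002, -1.0]]
force: [0.7, -7.5, 3.2]
width: 0.0298
grip_force: 3.4
```

Force rises at slide y≈86, well short of the end stop at 105, so it is probably in the notch. I back off and look.

Request:
{"op": "arm_command", "data": {
  "commands": [0,0,0,0,-2,0,0.65,0,0,0,0,-3,0,0.65,0,0,0,0,-3,0,0.65,0,0,0,0,0,0,0.65]
}}

```text
time: 8.82
eef_pos: [0.5218, 0.0435, 0.1458]
orientation: [[-0.999, -0.035, -0.0], [-0.035, 0.999, 0.0], [0.0, 0.0, -1.0]]
force: [-0.2, -0.3, 0.2]
width: 0.0303
grip_force: 0.0
```

Run:
```python
from h import *
rep(); t=read_camera("top")
a=cv2.resize(t["img"][170:225,240:400],None,fx=5,fy=5,interpolation=cv2.INTER_CUBIC)[:,:,::-1]
s=read_camera("scene")
b=cv2.resize(s["img"][130:220,280:400],None,fx=5,fy=5,interpolation=cv2.INTER_CUBIC)[:,:,::-1]
b=cv2.resize(b,(400,300)); o=np.zeros((600,800,3),np.uint8); o[:275]=a; o[285:585,:400]=b
cv2.imwrite("pics/e.png",o)
```

```text
t 8.8167 g [  0.9  86.5 145.8] yaw 2.031681345866474 w 0.030289176852865935 F [-0.2 -0.3  0.2] z [-0.  0. -1.]
```

View pics/e.png

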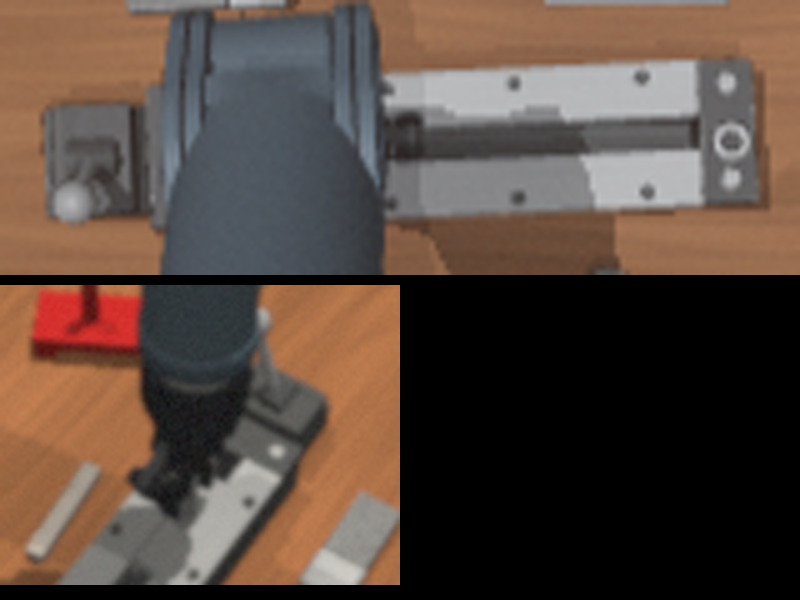

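The wrist hides the post in both views, so I test by feel instead: pushing back −y should be stopped within about 8 mm.

Request:
{"op": "arm_command", "data": {
  "commands": [0,0,0,0,-2,0,0.65,0,0,0,0,-2,0,0.65,0,0,0,0,-1,0,0.65,0,0,0,0,-1,0,0.65,0,0,0,0,-1,0,0.65,0,0,0,0,-1,0,0.65,0,0,0,0,-1,0,0.65]
}}

```text
time: 9.5
eef_pos: [0.5222, 0.0351, 0.1459]
orientation: [[-0.999, -0.036, -0.0], [-0.036, 0.999, 0.0], [0.0, 0.0, -1.0]]
force: [-0.0, 1.3, 0.2]
width: 0.0294
grip_force: 0.5
```

Request:
{"op": "arm_command", "data": {
  "commands": [0,0,0,0,-1,0,0.65,0,0,0,0,-1,0,0.65,0,0,0,0,-1,0,0.65]
}}

```text
time: 9.75
eef_pos: [0.5223, 0.032, 0.1459]
orientation: [[-0.999, -0.036, 0.0], [-0.036, 0.999, 0.0], [-0.0, 0.0, -1.0]]
force: [-0.2, 1.2, 0.5]
width: 0.0295
grip_force: 0.5
```

Request:
{"op": "arm_command", "data": {
  "commands": [0,0,0,0,-1,0,0.65,0,0,0,0,-1,0,0.65,0,0,0,0,-1,0,0.65]
}}

```text
time: 10.0
eef_pos: [0.5224, 0.0289, 0.1459]
orientation: [[-0.999, -0.036, 0.0], [-0.036, 0.999, 0.0], [-0.0, 0.0, -1.0]]
force: [-0.3, 0.8, -0.2]
width: 0.0299
grip_force: 0.5
```

Request:
{"op": "arm_command", "data": {
  "commands": [0,0,0,0,-1,0,0.65,0,0,0,0,-1,0,0.65,0,0,0,0,-1,0,0.65]
}}

```text
time: 10.25
eef_pos: [0.5226, 0.0272, 0.1461]
orientation: [[-0.999, -0.037, 0.0], [-0.037, 0.999, 0.002], [-0.0, 0.002, -1.0]]
force: [-0.7, 7.6, 3.5]
width: 0.0303
grip_force: 3.4
```

It is stopped both ways with about 8 mm of play, so the slide is in the notch. I centre the fingers off the post and lift.

Request:
{"op": "arm_command", "data": {
  "commands": [0,0,0,0,4,0,0.65,0,0,0,0,4,0,0.65,0,0,0,0,0,0,0.65,0,0,0,0,0,-10,0.65,0,0,0,0,0,-20,0.65,0,0,0,0,0,-30,0.65,0,0,0,0,0,-30,0.65,0,0,0,0,0,-15,0.65]
}}

```text
time: 10.92
eef_pos: [0.5235, 0.0333, 0.2548]
orientation: [[-0.999, -0.035, 0.004], [-0.035, 0.999, 0.0], [-0.004, -0.0, -1.0]]
force: [0.3, 0.1, 0.0]
width: 0.03
grip_force: 0.0
```

Request:
{"op": "arm_command", "data": {
  "commands": [0,0,0,25,35,0,1,0,0,0,25,35,0,1,0,0,0,25,35,0,1,0,0,0,10,35,0,1,0,0,0,0,5,0,1,0,0,0,0,0,0,1]
}}

```text
time: 11.42
eef_pos: [0.434, 0.1749, 0.2517]
orientation: [[-0.999, -0.041, 0.001], [-0.041, 0.999, 0.001], [-0.001, 0.001, -1.0]]
force: [0.3, -0.5, 0.5]
width: 0.0002
grip_force: 0.0
```

Run:
```python
from h import *
rep(); t=read_camera("top"); s=read_camera("scene")
a=cv2.resize(t["img"][170:225,240:400],None,fx=5,fy=5,interpolation=cv2.INTER_CUBIC)[:,:,::-1]
b=cv2.resize(s["img"][130:230,290:400],None,fx=3.2,fy=3.2,interpolation=cv2.INTER_CUBIC)[:,:,::-1]
o=np.zeros((600,800,3),np.uint8); o[:275]=a; o[278:278+b.shape[0],:b.shape[1]]=b
cv2.imwrite("pics/f.png",o)
```

```text
t 11.4167 g [-82.2 221.  251.7] yaw 2.345758674224882 w 0.00023265640138232465 F [ 0.3 -0.5  0.5] z [ 0.001  0.001 -1.   ]
```

View pics/f.png

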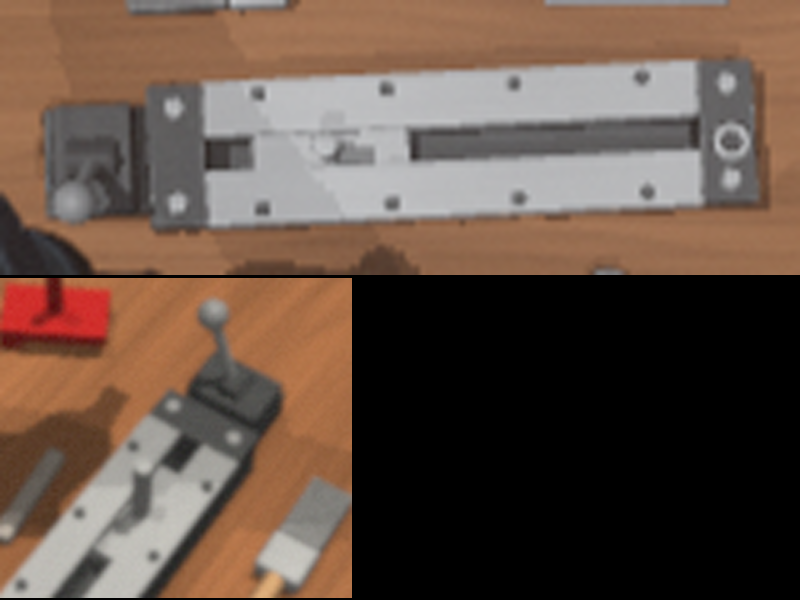

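The slide's post is now at about (325,150), with its block from 253 to 408, so it sits near y≈80 and clear of the end block. The lever is still open with its ball at (72,200). The fingers are shut and on the lever's −x side, so I lower them and push +x.

Request:
{"op": "arm_command", "data": {
  "commands": [0,0,0,0,3,25,1,0,0,0,0,0,25,1,0,0,0,0,0,17,1,0,0,0,-10,0,0,1,0,0,0,-10,0,0,1,0,0,0,-5,0,0,1,0,0,0,-5,0,0,1]
}}

```text
time: 12.1
eef_pos: [0.4666, 0.1762, 0.1852]
orientation: [[-0.999, -0.034, 0.002], [-0.034, 0.999, 0.001], [-0.002, 0.001, -1.0]]
force: [-1.7, 0.4, 1.1]
width: -0.0002
grip_force: 0.9
```

Request:
{"op": "arm_command", "data": {
  "commands": [0,0,0,-4,0,0,1,0,0,0,-4,0,0,1,0,0,0,-4,0,0,1,0,0,0,-4,0,0,1]
}}

```text
time: 12.43
eef_pos: [0.4807, 0.1773, 0.1842]
orientation: [[-0.999, -0.036, 0.0], [-0.036, 0.999, 0.0], [-0.0, 0.0, -1.0]]
force: [-1.2, -0.5, 1.8]
width: 0.0
grip_force: 0.6
```

Request:
{"op": "arm_command", "data": {
  "commands": [0,0,0,-4,0,0,1,0,0,0,-4,0,0,1,0,0,0,-4,0,0,1,0,0,0,-4,0,0,1,0,0,0,-4,0,0,1,0,0,0,-4,0,0,1,0,0,0,-4,0,0,1]
}}

```text
time: 13.02
eef_pos: [0.5088, 0.1782, 0.1839]
orientation: [[-0.999, -0.036, 0.0], [-0.036, 0.999, -0.0], [-0.0, -0.0, -1.0]]
force: [-0.4, -0.3, 0.3]
width: -0.0003
grip_force: 0.4
```

Request:
{"op": "arm_command", "data": {
  "commands": [0,0,0,-3,0,0,1,0,0,0,-3,0,0,1,0,0,0,-2,0,0,1]
}}

```text
time: 13.27
eef_pos: [0.5166, 0.1784, 0.1837]
orientation: [[-0.999, -0.036, -0.0], [-0.036, 0.999, -0.0], [0.0, -0.0, -1.0]]
force: [0.0, 0.7, -1.5]
width: -0.0
grip_force: 0.4
```

Request:
{"op": "arm_command", "data": {
  "commands": [0,0,0,-2,0,0,1,0,0,0,-2,0,0,1,0,0,0,-2,0,0,1,0,0,0,-2,0,0,1]
}}

```text
time: 13.6
eef_pos: [0.5244, 0.1788, 0.1838]
orientation: [[-0.999, -0.036, -0.0], [-0.036, 0.999, -0.0], [0.0, -0.0, -1.0]]
force: [-0.9, 0.8, -0.9]
width: -0.0002
grip_force: 0.5
```

Request:
{"op": "arm_command", "data": {
  "commands": [0,0,0,-2,0,0,1,0,0,0,-2,0,0,1,0,0,0,-2,0,0,1]
}}

```text
time: 13.85
eef_pos: [0.5305, 0.179, 0.1839]
orientation: [[-0.999, -0.036, -0.0], [-0.036, 0.999, -0.0], [0.0, -0.0, -1.0]]
force: [-1.5, -0.2, -1.1]
width: 0.0003
grip_force: 0.5
```

Request:
{"op": "arm_command", "data": {
  "commands": [0,0,0,-2,0,0,1,0,0,0,-2,0,0,1,0,0,0,-2,0,0,1]
}}

```text
time: 14.1
eef_pos: [0.5324, 0.1792, 0.1833]
orientation: [[-0.999, -0.037, -0.01], [-0.037, 0.999, -0.002], [0.01, -0.001, -1.0]]
force: [-19.8, -0.1, 15.2]
width: 0.0003
grip_force: 9.7
```

It has reached the end stop (force jumped to 20 N). I back off, lift and move clear.

Request:
{"op": "arm_command", "data": {
  "commands": [0,0,0,5,0,0,1,0,0,0,10,0,0,1,0,0,0,20,0,0,1,0,0,0,25,0,0,1,0,0,0,10,0,-20,1,0,0,0,10,0,-30,1,0,0,0,0,0,-30,1,0,0,0,0,0,0,1]
}}

```text
time: 14.77
eef_pos: [0.4587, 0.1775, 0.2692]
orientation: [[-0.999, -0.036, 0.009], [-0.036, 0.999, 0.005], [-0.009, 0.004, -1.0]]
force: [0.1, 0.3, -0.7]
width: 0.0001
grip_force: 0.0
```

Run:
```python
from h import *
rep(); t=read_camera("top"); s=read_camera("scene")
a=cv2.resize(t["img"][170:225,240:400],None,fx=5,fy=5,interpolation=cv2.INTER_CUBIC)[:,:,::-1]
b=cv2.resize(s["img"][130:230,290:400],None,fx=3.2,fy=3.2,interpolation=cv2.INTER_CUBIC)[:,:,::-1]
o=np.zeros((600,800,3),np.uint8); o[:275]=a; o[278:278+b.shape[0],:b.shape[1]]=b
cv2.imwrite("pics/g.png",o)
```

```text
t 14.7667 g [-57.4 222.6 269.2] yaw 2.062018672958729 w 5.02966003185626e-05 F [ 0.1  0.3 -0.7] z [ 0.009  0.005 -1.   ]
```

View pics/g.png

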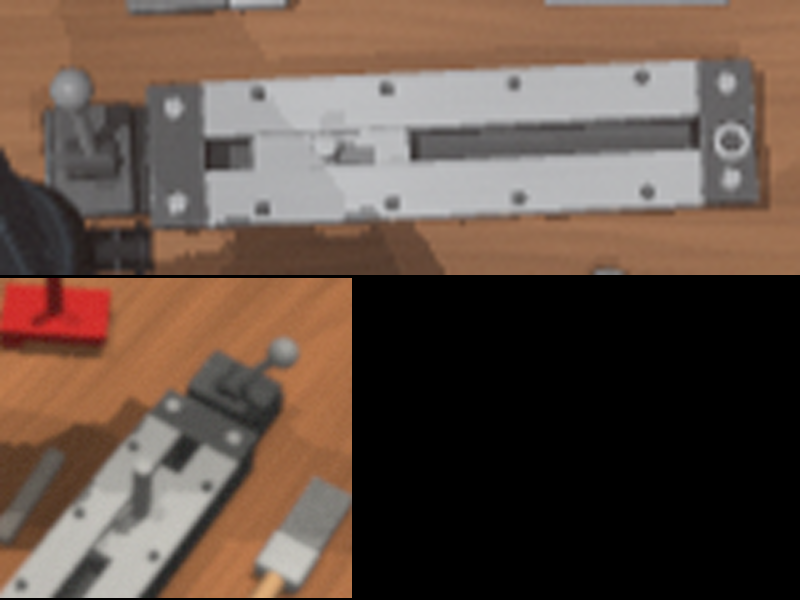

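The lever now leans fully to +x, with its ball at (70,88). The slide is unmoved in the notch and the gripper is clear.

Request:
{"op": "arm_command", "data": {
  "commands": [0,0,0,0,0,0,1,0,0,0,0,0,0,1,0,0,0,0,0,0,1,0,0,0,0,0,0,1]
}}

```text
time: 15.2
eef_pos: [0.4561, 0.1761, 0.263]
orientation: [[-0.999, -0.036, -0.001], [-0.036, 0.999, -0.001], [0.001, -0.001, -1.0]]
force: [0.1, 0.0, 1.4]
width: 0.0
grip_force: 0.0
```

```bash
python3 -c "
from rig import manip
print(manip.close_job())"
```

```text
the job is handed in; nothing more can be done
None
```

I pushed the slide into the hidden notch at guide y≈+82 mm (it stopped both ways with about 8 mm of play), threw the clamp lever to its end stop, backed the gripper clear and handed the job in at about 15 s; no verdict was returned.

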